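# Complete the row of parts from the component box and shut its lid

### The job

Take the white charger block out of the open blue box, set it down on clear bench and take it afresh by its two ends, and stand it in line midway in the gap between the yellow-and-black transformer and the dark blue capacitor, long side across the row, touching neither. Also stand the blue relay at the capacitor's end of that row, in line, long side also across, leaving a gap of about 15 mm. Fold the box's lid fully shut, and leave everything else where it stands.

Things in the scene. Friction and masses are not known exactly. Their poses are not given: they have to be found in the camera images.
- box: fixed blue open-topped component box, 117 (x) x 140 (y) x 44 mm high, walls and floor 5 mm; origin at the centre of its underside; its -x side faces the robot. A 38 mm high divider along its y at x = 0 parts it into a front (-x) and a back trough, each 51 mm wide in x and 130 mm long in y, centred at x = -28 and +28 mm
- lid (a joint): grey lid of the box, a stiff-hinged plate 117 x 140 x 6 mm, hinged on the box's far (+x) rim; 0 = shut flat on the box, 1.57 = standing upright; it stays where it is left (about 0.13 N m of friction). A black knob stands 35 mm out of the lid's outer face, 87 mm from the hinge, midway along the lid
- lid_hinge (a point): point on the lid's hinge line, in the middle of its 140 mm length (axes at lid angle 0 as the box's, turning with the lid); the lid plate runs 117 mm from it along its own -x, with its outer face 6 mm along its own +z
- charger: white mains charger block, 30 (x) x 44 (y) x 26 mm high; origin at the centre of its underside. It starts in the front trough of the box with its 44 mm length across the trough (3.5 mm free at either end)
- transformer: small black and yellow transformer, 38 (x) x 41 (y) x 35 mm high, standing loose; origin at the centre of its underside. The row runs along its y axis through its origin
- capacitor: dark blue upright can capacitor, 30 mm diameter, 48 mm high, standing loose in the row; its axis is 83.5 mm from the transformer's centre, on the transformer's +y or -y side; origin at the centre of its underside
- relay: small blue box-shaped relay, 16 (x) x 28 (y) x 24 mm high, standing loose on the bench right of or before the row; origin at the centre of its underside
- paste_jar: small jar with black lid, 31 mm diameter, 26 mm high, in the back trough of the box; stays there; origin at the centre of its underside
- flux_jar: bystander: jar with white lid, 37 mm diameter, 30 mm high, behind the row; origin at the centre of its underside
- screw_dish: bystander: grey dish of screws, 72 mm diameter, 18 mm high, behind the row; origin at the centre of its underside
- side_cutter: bystander: blue side cutter lying flat, 55 x 134 (y) x 12 mm, behind the row; origin at the centre of its underside
There are look-alikes about, which are no part of the job. Of the things that look like the relay, take the one that is farthest to the robot's right at the start.

How it is judged:
By the outcome, as a careful person would: the job done as asked, in the order asked, and still so for the second after the job is handed in, with the robot touching nothing.
It also fails if it takes over 72 s, if anything falls off the work surface, if the arm or the gripper's body presses on something with over 40 N, if the wrist force passes 120 N, or if a joint passes its speed limit or range.

### The arm

A 6-joint arm with a two-finger parallel gripper is mounted at the origin on a cart in front of the work surface, level with it; the furniture and walls round the work are solid. World frame = base frame: x ahead of the robot, y to its left, z up, the work surface at z = 0. Lengths are in m, angles in rad, forces in N, time in s.
With the tool pointing down it reaches from about 0.4 to 0.825 m from the base axis. Payload 7 kg.
Tool frame: the origin (TCP) lies at the very end of the fingers, on their centre line; the grasp point (between the pads) lies 19 mm behind it (ctrl.grasp_offset is the distance from the TCP to the grasp point, in m); z points along the fingers, y is the direction in which the jaws open and shut (so a half turn about z gives the same grasp; the last joint's range is limited). The gripper opens to 85 mm and grips with 20 to 120 N. Pads are 22 mm wide; open, the fingers measure 114 mm over their backs; the gripper's body (76 mm by 85 mm) begins 54 mm behind the grasp point. The pads swing forward as they close: fully open they stand 13 mm farther back than shut.
Start: joints at [-1.04, 0.359, 0.012, 0, -1.224, -0.288], TCP at [0.162, -0.655, 0.209] pointing down, gripper open.
Joint ranges: [-3.07, 3.07], [-1.43, 2.12], [-1.02, 1.25], [-3.03, 1.67], [-3.05, -0], [-3.03, 3.03]. Speed limits (rad/s): [2.39, 2.39, 3.01, 3.14, 3.14, 3.14].

### API

Orientations are given as a unit quaternion [x, y, z, w].
In Python, from station import ctrl gives the robot as it stands. The module is installed in compiled form; this text tells all that it offers.
- The arm moves only by the shell command python3 -m creep 'ROWS'. ROWS is JSON, a list that holds one entry, the list of rows, each a list of 7 numbers: the turn, a rotation vector about the tool's x, y, z in rad, then the shift along the tool's x, y, z in m, then the closure in counts, from 0 (fully open) to 255 (shut). A call has 1 to 20 rows; each row is the pose to reach, as a shift and turn from the pose commanded when the call began, along the tool's axes at that moment; what a row does not reach only later rows make up. A row lasts 1/8 s, in which the tool goes at most 62.5 mm and 10.7 degrees, less where a joint would pass 70% of its speed; a pose out of reach is approached as far as the arm can. A call with a gripper value outside its range is refused whole. The fingers move at their own pace and stop on an object; the grip force is fixed at half the most. Time passes only in rows, so rows that repeat a pose let the fingers close. It gives the time, the measured TCP pose, the force and the opening at its end, in the units of the state.
- ctrl.get_obs(): the state, without advancing time (a new reading comes with each control period).
- ctrl.snapshot(name): name is "scene" or "top" or "wrist"; returns the picture (480x640x3 uint8, red, green, blue); there is no depth.
- ctrl.camera_model(name): a dict with "camera_matrix" (3x3 intrinsics, pixels), "extrinsics" (4x4, takes a point from camera to world coordinates). Camera axes: x right, y down, z forward; pixel columns grow to the right and rows downward; lengths in m; the calibration is good to about 2 mm. A picture is of the moment at which its call begins: read the wrist's pose just before it. camera_model takes no time and is no camera call; for the wrist camera it gives the pose at the moment of the call.
- ctrl.finish_job(): hands the job in, once; it reports no verdict.
The state is a dict: "time": time; "joints": joint angles; "joint_vel": joint speeds; "tau": joint torques, N m; "tool_pos": TCP position; "eef_rot": TCP orientation; "contact_force": force on the tool from outside, world axes, zero at the start; "moment": the same for the moment, N m; "width": opening from 0.0 (shut) to 1.0 (fully open).
Only numpy, scipy, OpenCV 4.12 (cv2) and the standard library are available. Lean on these libraries where they do the work, as an engineer would, in place of code of your own. Each camera call takes 0.05 s, during which the arm holds its last target. There are 200 camera calls.

## Working session

There is one attempt and no reset: what is moved stays moved. The work goes in short steps, Python scripts to look and compute and a shell command to move; the robot and the scene stay as the last step left them, time stands still between calls to the robot, and variables do not carry over. Pictures are saved under pics/ and viewed, about 8 in all and at most 12, crops included, and the job is handed in when it is done.

```bash
mkdir -p pics; cat > h.py <<'E'
import numpy as np,cv2
from station import ctrl
def snap(n,f):
    m=ctrl.camera_model(n);im=ctrl.snapshot(n);cv2.imwrite('pics/'+f+'.png',im[:,:,::-1]);np.savez('pics/'+f+'.npz',K=m['camera_matrix'],T=m['extrinsics']);return im
def ray(f,uv,z):
    d=np.load('pics/'+f+'.npz');K=d['K'];T=d['T'];uv=np.atleast_2d(np.array(uv,float))
    r=(np.linalg.inv(K)@np.c_[uv,np.ones(len(uv))].T).T@T[:3,:3].T;o=T[:3,3]
    return o+r*((z-o[2])/r[:,2])[:,None]
E
python3 - <<'E'
from h import *
snap('scene','s0');snap('top','t0')
for f in('s0','t0'):
    d=np.load('pics/'+f+'.npz');print(d['K'].round(1).tolist(),d['T'].round(3).tolist())
o=ctrl.get_obs();print(o,ctrl.grasp_offset)
E
```

```text
[[478.1, 0.0, 311.6], [0.0, 478.1, 245.3], [0.0, 0.0, 1.0]] [[0.512, -0.476, 0.715, -0.074], [-0.859, -0.296, 0.419, -0.408], [0.012, -0.828, -0.56, 0.546], [0.0, 0.0, 0.0, 1.0]]
[[558.5, 0.0, 316.2], [0.0, 558.5, 242.0], [0.0, 0.0, 1.0]] [[0.054, -0.977, 0.208, 0.295], [-0.999, -0.053, 0.012, -0.058], [-0.001, -0.208, -0.978, 1.218], [0.0, 0.0, 0.0, 1.0]]
{'time': 0.1, 'joints': array([-1.03990103e+00,  3.59313324e-01,  1.11434613e-02, -2.75450465e-04,
       -1.22413912e+00, -2.88107330e-01]), 'joint_vel': array([-0.00045812, -0.00172384,  0.00115426,  0.00085626,  0.00248684,
       -0.0005691 ]), 'tau': array([-3.99516866e-03, -5.84763622e+01,  2.94109297e+01,  6.95447266e+00,
       -3.09664916e-03, -4.88247693e-06]), 'tool_pos': array([ 0.16212077, -0.65474867,  0.20776158]), 'eef_rot': array([-1.21049466e-01,  9.92646180e-01,  7.45351661e-04, -1.82342311e-04]), 'contact_force': array([ 0.31508224, -0.28409519,  0.5664104 ]), 'moment': array([ 0.00649543,  0.02123201, -0.05307995]), 'width': 1.0017979592805786} 0.0187
```

View pics/t0.png

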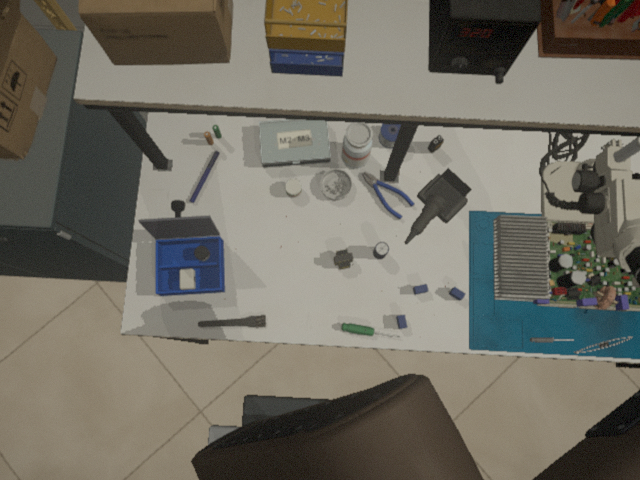

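View pics/s0.png

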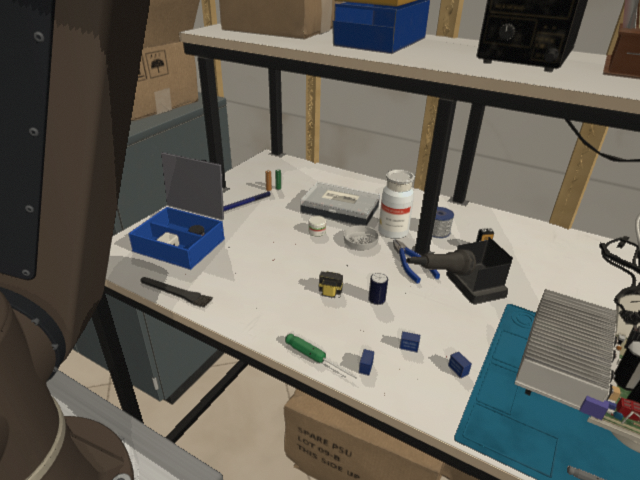

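The top view shows the box at (190,265) with the charger at (187,279), the transformer at (343,259) and the capacitor at (381,250). Relay-like blocks are at (420,289), (457,293) and (401,321), and (457,293) is farthest right. The lid stands upright.

```bash
python3 - <<'E'
from h import *
t=cv2.imread('pics/t0.png');hsv=cv2.cvtColor(t,cv2.COLOR_BGR2HSV)
for n,uv,z in [('tr',(343,259),.035),('cap',(381,249),.048),('r1',(420,289),.024),('r2',(457,293),.024),('r3',(401,321),.024),('chg',(187,279),.031),('boxNL',(157,295),.044),('boxNR',(223,291),.044),('boxFL',(156,239),.044),('boxFR',(222,236),.044),('paste',(202,254),.031),('screwdr',(358,329),.02),('brush',(265,321),.015),('matL',(470,211),0),('flux',(293,187),.03),('dish',(334,184),.018),('iron',(407,241),.05)]:
    print(n,ray('t0',uv,z)[0].round(3))
a=t[215:345,330:480];a=cv2.resize(a,None,fx=4,fy=4,interpolation=cv2.INTER_CUBIC)
b=t[195:315,130:270];b=cv2.resize(b,(600,514)[:2],interpolation=cv2.INTER_CUBIC)
h=520;c=np.hstack([cv2.resize(a,(400,347)),cv2.resize(b,(400,343))[:343] if 0 else cv2.resize(b,(400,347))])
cv2.imwrite('pics/c0.png',c)
E
```

```text
tr [ 0.512 -0.103  0.035]
cap [ 0.535 -0.183  0.048]
r1 [ 0.457 -0.271  0.024]
r2 [ 0.453 -0.351  0.024]
r3 [ 0.387 -0.232  0.024]
chg [0.451 0.229 0.031]
boxNL [0.412 0.285 0.044]
boxNR [0.428 0.147 0.044]
boxFL [0.532 0.301 0.044]
boxFR [0.546 0.16  0.044]
paste [0.507 0.202 0.031]
screwdr [ 0.366 -0.142  0.02 ]
brush [0.372 0.057 0.015]
matL [ 0.643 -0.386  0.   ]
flux [0.669 0.015 0.03 ]
dish [ 0.685 -0.076  0.018]
iron [ 0.555 -0.237  0.05 ]
```

View pics/c0.png

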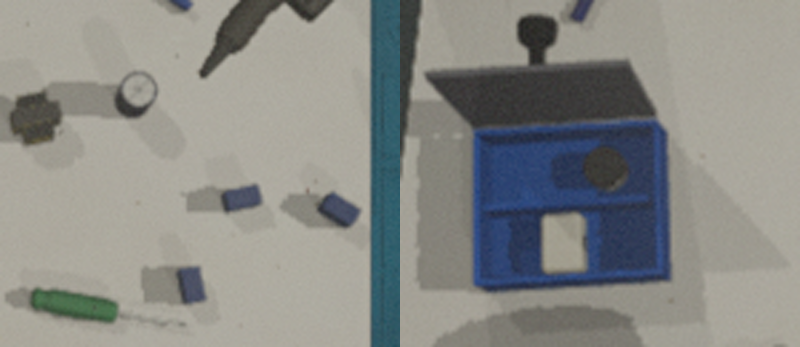

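The crop shows the row running from the transformer to the capacitor. The soldering iron's tip lies near the capacitor's far end, and the charger is square in the front trough. Next I triangulate the critical heights across both views.

```bash
cat >> h.py <<'E'
def tri(pairs):
    A=[];b=[]
    for f,uv in pairs:
        d=np.load('pics/'+f+'.npz');T=d['T'];r=T[:3,:3]@np.linalg.inv(d['K'])@np.array([*uv,1.]);r/=np.linalg.norm(r)
        P=np.eye(3)-np.outer(r,r);A.append(P);b.append(P@T[:3,3])
    A=np.vstack(A);b=np.hstack(b);x=np.linalg.lstsq(A,b,rcond=None)[0];return x.round(3),np.linalg.norm(A@x-b).round(4)
def to(p,yaw=None):
    "shift in tool axes (mm), yaw turn about tool z (rad) from present pose to world point p; yaw=world angle of tool y axis"
    from scipy.spatial.transform import Rotation as R
    o=ctrl.get_obs();r=R.from_quat(o['eef_rot']);M=r.as_matrix();s=M.T@(np.array(p)-o['tool_pos'])
    t=0
    if yaw is not None:
        t=-(yaw-np.arctan2(M[1,1],M[0,1]));t=(t+np.pi/2)%np.pi-np.pi/2
    return (s*1000).round(1),round(t,3)
E
python3 - <<'E'
from h import *
for n,a,b in [('cap',(381,249),(379,276)),('tr',(343,257),(331,276)),('irontip',(406,242),(407,260)),('lidR',(215,216),(223,173)),('lidL',(140,219),(164,154)),('shelfL',(78,102),(182,40)),('r2',(457,293),(459,359)),('boxNR',(223,291),(193,264))]:
    print(n,tri([('t0',a),('s0',b)]))
from scipy.spatial.transform import Rotation as R
o=ctrl.get_obs();M=R.from_quat(o['eef_rot']).as_matrix();T=ctrl.camera_model('wrist')['extrinsics'];print(M.round(3));print((M.T@T[:3,:3]).round(3),M.T@(T[:3,3]-o['tool_pos']));print(ctrl.camera_model('wrist')['camera_matrix'][0])
print(to((.46,-.19,.27)))
E
```

```text
cap (array([ 0.535, -0.183,  0.054]), np.float64(0.0014))
tr (array([ 0.516, -0.103,  0.034]), np.float64(0.0002))
irontip (array([ 0.541, -0.227,  0.1  ]), np.float64(0.0018))
lidR (array([0.562, 0.16 , 0.146]), np.float64(0.0041))
lidL (array([0.547, 0.302, 0.157]), np.float64(0.0))
shelfL (array([0.703, 0.369, 0.339]), np.float64(0.0018))
r2 (array([ 0.453, -0.35 ,  0.025]), np.float64(0.0005))
boxNR (array([0.434, 0.15 , 0.013]), np.float64(0.0048))
[[-0.971 -0.24  -0.001]
 [-0.24   0.971  0.001]
 [ 0.     0.002 -1.   ]]
[[-0.001 -0.952 -0.305]
 [ 1.    -0.001 -0.   ]
 [-0.    -0.305  0.952]] [ 0.07856012 -0.00086349 -0.16499584]
[412.94882979   0.         316.26202016]
(array([-400.8,  379.6,  -61.7]), 0)
```

```bash
python3 -m creep '[[[0,0,0,-0.4,0.38,-0.062,0],[0,0,0,-0.4,0.38,-0.062,0],[0,0,0,-0.4,0.38,-0.062,0],[0,0,0,-0.4,0.38,-0.062,0],[0,0,0,-0.4,0.38,-0.062,0],[0,0,0,-0.4,0.38,-0.062,0],[0,0,0,-0.4,0.38,-0.062,0],[0,0,0,-0.4,0.38,-0.062,0],[0,0,0,-0.4,0.38,-0.062,0],[0,0,0,-0.4,0.38,-0.062,0],[0,0,0,-0.4,0.38,-0.062,0],[0,0,0,-0.4,0.38,-0.062,0]]]'
python3 - <<'E'
from h import *
snap('wrist','w1');print(ctrl.get_obs()['tool_pos'])
E
```

```text
time: 1.6
tool_pos: [0.4585, -0.1909, 0.2704]
eef_rot: [-0.12, 0.993, 0.0, -0.0]
contact_force: [0.4, -0.9, -0.5]
width: 0.996
[ 0.45851821 -0.19101663  0.27040962]
```

View pics/w1.png

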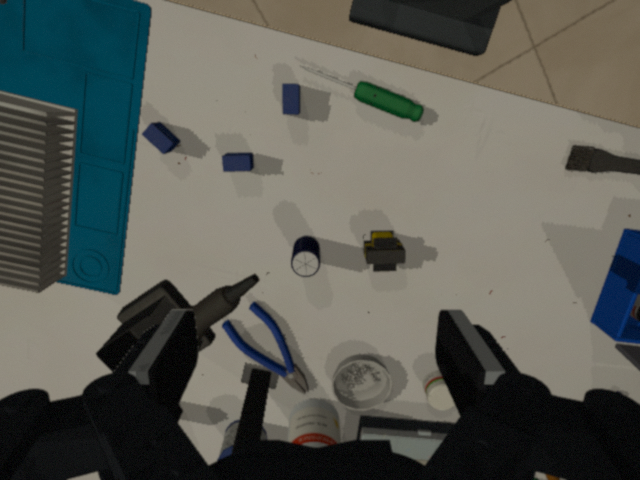

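The wrist view, with the robot at the top, shows the capacitor top at (306,263), the transformer at (384,250), the iron tip at (256,277) and the relay at (160,137).

```bash
python3 - <<'E'
from h import *
print('iron',tri([('t0',(406,242)),('w1',(256,277))]),tri([('s0',(407,260)),('w1',(256,277))]))
print('iron2',tri([('t0',(421,221)),('w1',(230,297))]))
print('cap',tri([('t0',(381,249)),('s0',(379,276)),('w1',(306,263))]), ray('w1',(306,263),.048))
im=cv2.imread('pics/w1.png');h=cv2.cvtColor(im,cv2.COLOR_BGR2HSV)
m=cv2.inRange(h,(105,80,40),(130,255,200));
for c in cv2.findContours(m,0,1)[0]:
    if cv2.contourArea(c)>150: 
        x,y,w,hh=cv2.boundingRect(c); print(cv2.contourArea(c),(x,y,w,hh),h[int(y+hh/2),int(x+w/2)])
a=cv2.resize(im[205:285,260:430],None,fx=4.5,fy=4.5,interpolation=2)
b=cv2.resize(im[110:170,130:270],None,fx=4.5,fy=4.5,interpolation=2)[:230,:]
b=cv2.copyMakeBorder(b,0,0,0,a.shape[1]-b.shape[1],0);cv2.imwrite('pics/c1.png',np.vstack([a,b]));print(a.shape,b.shape)
E
```

```text
iron (array([ 0.544, -0.229,  0.088]), np.float64(0.0016)) (array([ 0.537, -0.227,  0.103]), np.float64(0.0001))
iron2 (array([ 0.604, -0.261,  0.03 ]), np.float64(0.0124))
cap (array([ 0.534, -0.183,  0.054]), np.float64(0.0021)) [[ 0.53525305 -0.18352539  0.048     ]]
1168.0 (223, 302, 71, 75) [ 21  32 128]
3462.5 (591, 229, 49, 115) [109 220  81]
399.5 (223, 154, 28, 17) [111 131  70]
399.0 (143, 124, 30, 29) [114 115  69]
407.0 (283, 84, 16, 30) [112 122  71]
(360, 765, 3) (230, 765, 3)
```

View pics/c1.png

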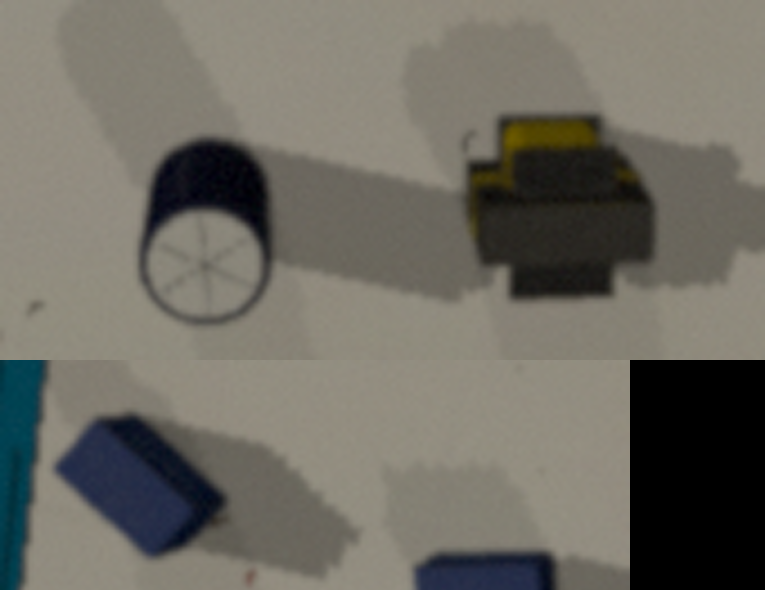

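The row pixels agree across the views. One thing changes the plan: the iron tip hangs at about z 0.09, right over the relay's target. I'll set the relay down short of it and slide it in with a leaned tool. Charger first.

```bash
python3 - <<'E'
from h import *
q=ray('w1',[(151.6,122.9),(142.7,134),(164.4,153.6),(177.1,143.8)],.024);print(q.round(4),q.mean(0));
for i in range(4): v=q[(i+1)%4]-q[i];print(np.hypot(*v[:2]).round(4),np.arctan2(v[1],v[0]).round(3))
tr=ray('w1',(385.5,255),.035)[0];cp=ray('w1',(306,263),.048)[0];v=cp-tr;print(tr,cp,np.hypot(*v[:2]),np.arctan2(v[1],v[0]))
print('coreL/R',ray('w1',[(260+477/4.5,205+262/4.5),(260+652/4.5,205+262/4.5)],.035))
print('r1',ray('w1',[(223,156),(251,154),(251,171),(223,171)],.024).round(3))
print('iron dir',ray('w1',[(256,277),(205,315)],.09))
print(to((.452,.229,.20),1.686))
E
```

```text
[[ 0.4392 -0.3598  0.024 ]
 [ 0.4517 -0.3669  0.024 ]
 [ 0.4654 -0.344   0.024 ]
 [ 0.453  -0.3332  0.024 ]] [ 0.45230932 -0.35097849  0.024     ]
0.0144 -0.519
0.0267 1.03
0.0165 2.424
0.03 -2.05
[ 0.51209576 -0.10477093  0.035     ] [ 0.53525305 -0.18352539  0.048     ] 0.08208851950080968 -1.2848124727544359
coreL/R [[ 0.52570952 -0.12186323  0.035     ]
 [ 0.51604394 -0.08251889  0.035     ]]
r1 [[ 0.454 -0.288  0.024]
 [ 0.445 -0.261  0.024]
 [ 0.462 -0.258  0.024]
 [ 0.469 -0.285  0.024]]
iron dir [[ 0.54282063 -0.2274049   0.09      ]
 [ 0.59218715 -0.26624657  0.09      ]]
(array([-94. , 409.4,  70.4]), np.float64(0.126))
```

```bash
python3 -m creep '[[[0,0,0.126,-0.094,0.409,0.03,0],[0,0,0.126,-0.094,0.409,0.03,0],[0,0,0.126,-0.094,0.409,0.03,0],[0,0,0.126,-0.094,0.409,0.03,0],[0,0,0.126,-0.094,0.409,0.03,0],[0,0,0.126,-0.094,0.409,0.07,0],[0,0,0.126,-0.094,0.409,0.07,0],[0,0,0.126,-0.094,0.409,0.07,0],[0,0,0.126,-0.094,0.409,0.07,0],[0,0,0.126,-0.094,0.409,0.07,0]]]'
python3 - <<'E'
from h import *
snap('wrist','w2')
E
```

```text
time: 2.9
tool_pos: [0.4526, 0.2283, 0.2013]
eef_rot: [-0.057, 0.998, 0.0, 0.0]
contact_force: [-0.8, 0.5, 0.8]
width: 0.999
```

View pics/w2.png

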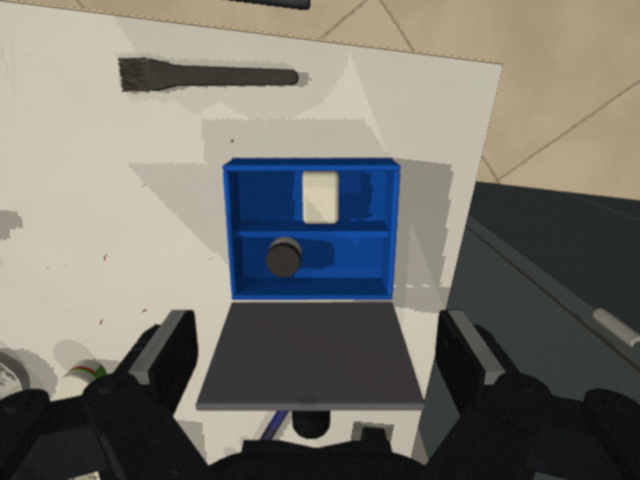

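The charger's top is at (320,197), with corners at about (304,172) and (338,222). The box rims run (224,162)-(399,162) near and (232,298)-(393,297) far, and the lid's top edge runs (197,409)-(423,405).

```bash
python3 - <<'E'
from h import *
h=cv2.cvtColor(cv2.imread('pics/w2.png'),cv2.COLOR_BGR2HSV)[150:240,240:390]
m=cv2.inRange(h,(0,0,120),(60,110,255));c=max(cv2.findContours(m,0,1)[0],key=cv2.contourArea);r=cv2.minAreaRect(c);print(r,np.array(cv2.boundingRect(c))+[240,150,0,0])
b=cv2.boxPoints(r)+[240,150];q=ray('w2',b,.031);print(q.round(4),q.mean(0))
for i in range(2): v=q[i+1]-q[i];print(np.hypot(*v[:2]),np.arctan2(v[1],v[0]))
c=ray('w2',[(224,162),(399,162),(393,297),(232,298)],.044);print(c.round(3),c.mean(0),[np.arctan2(*(c[i]-c[j])[[1,0]]).round(3) for i,j in((1,0),(2,3),(3,0),(2,1))])
p=ray('w2',[(197,409),(423,405)],.16);print(p.round(3)); print(tri([('w2',(197,409)),('t0',(215,216))]),tri([('w2',(423,405)),('t0',(140,219))]))
x=q.mean(0)[:2]
print(to((*x,.05),1.686),to((*x,.006),1.686))
E
```

```text
((80.0, 46.99999237060547), (49.99999237060547, 33.99999237060547), 90.0) [303 172  35  51]
[[0.4304 0.2141 0.031 ]
 [0.4272 0.2416 0.031 ]
 [0.4692 0.2471 0.031 ]
 [0.4725 0.2185 0.031 ]] [0.44981927 0.23033049 0.031     ]
0.02766171047023605 1.685215745717095
0.04234585466757066 0.12990860583423203
[[0.427 0.153 0.044]
 [0.412 0.288 0.044]
 [0.527 0.303 0.044]
 [0.544 0.165 0.044]] [0.4774367  0.22688071 0.044     ] [np.float64(1.685), np.float64(1.692), np.float64(0.105), np.float64(0.131)]
[[0.56  0.167 0.16 ]
 [0.541 0.303 0.16 ]]
(array([0.566, 0.161, 0.149]), np.float64(0.006)) (array([0.549, 0.306, 0.15 ]), np.float64(0.0015))
(array([  2.6,   2.1, 151.3]), np.float64(-0.0)) (array([  2.7,   2.1, 195.3]), np.float64(-0.0))
```

```bash
python3 -m creep '[[[0,0,0,0.0025,0.002,0.12,80],[0,0,0,0.0025,0.002,0.12,80],[0,0,0,0.0025,0.002,0.145,80],[0,0,0,0.0025,0.002,0.17,80],[0,0,0,0.0025,0.002,0.194,80],[0,0,0,0.0025,0.002,0.194,80],[0,0,0,0.0025,0.002,0.194,255],[0,0,0,0.0025,0.002,0.194,255],[0,0,0,0.0025,0.002,0.194,255],[0,0,0,0.0025,0.002,0.194,255],[0,0,0,0.0025,0.002,0.194,255]]]'
```

```text
time: 4.32
tool_pos: [0.4504, 0.2318, 0.0084]
eef_rot: [-0.059, 0.998, 0.001, 0.001]
contact_force: [1.0, -1.3, 6.8]
width: 0.002
```

The fingers closed to zero width, so the charger isn't between them. I'll lift and look.

```bash
python3 - <<'E'
from h import *
snap('wrist','w3')
E
```

```text
(no output)
```

View pics/w3.png

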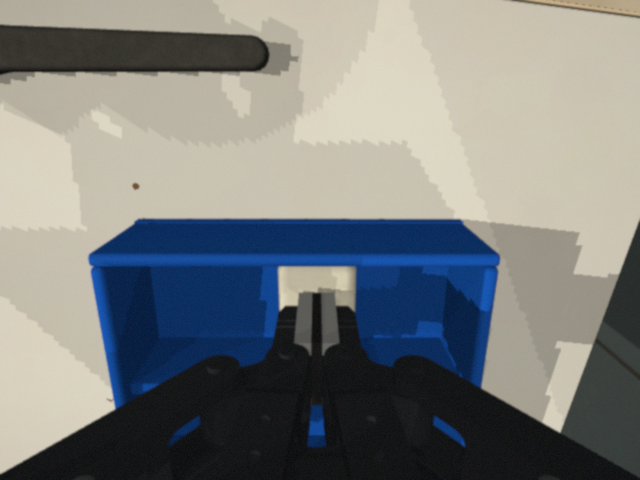

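```bash
python3 -m creep '[[[0,0,0,0,0,-0.03,255],[0,0,0,0,0,-0.09,255],[0,0,0,0,0,-0.13,255],[0,0,0,0,0,-0.14,200],[0,0,0,0,0,-0.14,100],[0,0,0,0,0,-0.14,0],[0,0,0,0,0,-0.14,0],[0,0,0,0,0,-0.14,0]]]'
python3 - <<'E'
from h import *
im=snap('wrist','w4');print(ctrl.get_obs()['width'])
s=snap('scene','s1');
a=im[100:360,150:490,::-1];b=cv2.resize(s[200:280,120:240,::-1],(390,260),interpolation=2)
cv2.imwrite('pics/c4.png',np.hstack([a,b]))
E
```

```text
time: 5.38
tool_pos: [0.4491, 0.2309, 0.1458]
eef_rot: [-0.058, 0.998, -0.001, -0.001]
contact_force: [0.1, 0.7, -0.2]
width: 1.001
0.9997080997692797
```

View pics/c4.png

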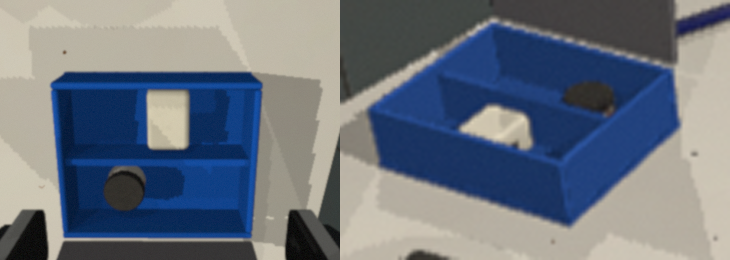

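The charger still appears to be in the trough. I'll check numerically whether it moved.

```bash
python3 - <<'E'
from h import *
for f,(u,v,w,hh) in (('w2',(240,150,150,90)),('w4',(250,170,140,100))):
    h=cv2.cvtColor(cv2.imread(f'pics/{f}.png'),cv2.COLOR_BGR2HSV)[v:v+hh,u:u+w]
    m=cv2.inRange(h,(0,0,110),(60,110,255));c=max([c for c in cv2.findContours(m,0,1)[0]],key=cv2.contourArea);r=cv2.minAreaRect(c);bb=cv2.boundingRect(c);print(f,r,bb)
    for z in (.031,.02):
        q=ray(f,cv2.boxPoints(r)+[u,v],z);print(z,q.mean(0).round(4),[np.hypot(*(q[i+1]-q[i])[:2]).round(4) for i in(0,1)])
    g=cv2.imread(f'pics/{f}.png')[v:v+hh,u:u+w].mean(2)
    x=bb[0]+bb[2]//2;print(g[bb[1]-6:bb[1]+bb[3]+8:3,x].round().tolist());y=bb[1]+bb[3]//2;print(g[y,bb[0]-6:bb[0]+bb[2]+8:3].round().tolist())
a=cv2.imread('pics/s0.png')[225:255,150:190].astype(int);b=cv2.imread('pics/s1.png')[225:255,150:190].astype(int)
print(abs(a-b).mean(2).max(),a.mean(2)[::2,::2].round().astype(int));print(b.mean(2)[::2,::2].round().astype(int))
E
```

```text
w2 ((80.0, 47.0), (50.0, 34.0), 90.0) (63, 22, 35, 51)
0.031 [0.4498 0.2303 0.031 ] [np.float64(0.0277), np.float64(0.0423)]
0.02 [0.4523 0.2307 0.02  ] [np.float64(0.0286), np.float64(0.0437)]
[82.0, 81.0, 111.0, 164.0, 182.0, 183.0, 182.0, 191.0, 195.0, 195.0, 197.0, 198.0, 193.0, 191.0, 197.0, 193.0, 182.0, 178.0, 170.0, 96.0, 42.0, 48.0]
[71.0, 70.0, 172.0, 191.0, 196.0, 198.0, 197.0, 197.0, 197.0, 197.0, 196.0, 194.0, 191.0, 143.0, 61.0, 48.0, 49.0]
w4 ((67.5, 49.0), (58.0, 41.0), 90.0) (47, 20, 42, 59)
0.031 [0.4497 0.2308 0.031 ] [np.float64(0.0282), np.float64(0.0424)]
0.02 [0.4528 0.2311 0.02  ] [np.float64(0.0293), np.float64(0.044)]
[82.0, 81.0, 109.0, 159.0, 179.0, 183.0, 182.0, 181.0, 191.0, 194.0, 195.0, 196.0, 195.0, 195.0, 192.0, 192.0, 196.0, 195.0, 191.0, 175.0, 175.0, 151.0, 58.0, 45.0, 47.0]
[72.0, 72.0, 144.0, 188.0, 193.0, 195.0, 195.0, 194.0, 194.0, 196.0, 196.0, 194.0, 196.0, 194.0, 191.0, 151.0, 80.0, 46.0, 47.0]
34.666666666666664 [[ 56  50  53  51  59  70  76  80  76  71  71  70  70  64  59  54  51  51
   49  51]
 [ 66  52  52  52  51  51  53  53  68  67  6
[... 1722 characters left out ...]
  59  58
   59  58]
 [ 82  82  62  92 190 193 193 192 192 192 180 199 182 175 100  57  58  59
   58  59]
 [ 57  58  71  81 100 139 173 182 192 204 202 178 171 170 114  57  57  58
   59  58]
 [ 58  57  57  57  58  61  76  88 115 152 163 160 124 164 155  60  59  57
   58  58]
 [ 58  59  59  59  58  58  57  59  60  70  80  91  80 148 114  73  71  66
   58  52]
 [ 59  57  59  57  59  58  57  58  58  58  59  59  67  77  82  78  74  51
   47  55]
 [ 58  58  57  59  58  58  58  60  58  59  55  59  57  59  60  62  76  83
   78  80]
 [ 58  57  57  58  58  58  58  58  57  60  58  58  58  58  59  59  58  58
   61  78]
 [ 58  57  59  57  58  59  58  58  58  59  58  59  58  58  58  59  58  59
   57  78]]
```

The charger hasn't moved. Back-calculating from the wrist view, the fingertips' edges at v≈293 shut and v≈310 open fit ends about 22 mm behind the reported TCP. The light 6.8 N contact at TCP z 0.0084, on a top at 0.031, says the same. So they closed on top of the block, and I need to go about 20 mm deeper, checking contact on the way.

```bash
python3 -m creep '[[[0,0,0,0,0,0.06,80],[0,0,0,0,0,0.12,80],[0,0,0,0,0,0.14,80],[0,0,0,0,0,0.15,80],[0,0,0,0,0,0.158,80],[0,0,0,0,0,0.158,80]]]'
```

```text
time: 6.22
tool_pos: [0.4496, 0.2314, -0.0111]
eef_rot: [-0.058, 0.998, 0.0, 0.0]
contact_force: [-0.5, 0.0, 0.9]
width: 0.687
```

TCP is below the bench level with no contact, which confirms the offset. Closing now.

```bash
python3 -m creep '[[[0,0,0,0,0,0,255],[0,0,0,0,0,0,255],[0,0,0,0,0,0,255],[0,0,0,0,0,0,255]]]'; python3 -m creep '[[[0,0,0,0,0,-0.02,255],[0,0,0,0,0,-0.06,255],[0,0,0,0,0,-0.11,255],[0,0,0,0,0,-0.11,255]]]'
python3 - <<'E'
from h import *
print(to((.50,.045,.10)),to((.50,.045,-.019)))
E
```

```text
time: 6.72
tool_pos: [0.4499, 0.2317, -0.0103]
eef_rot: [-0.059, 0.998, 0.001, 0.001]
contact_force: [-1.1, 0.2, 5.3]
width: 0.338
time: 7.22
tool_pos: [0.4516, 0.2332, 0.1031]
eef_rot: [-0.059, 0.998, 0.003, 0.003]
contact_force: [-0.4, 0.2, -0.7]
width: 0.339
(array([ -26. , -192.6,    2.2]), 0) (array([ -25.2, -193.2,  121.2]), 0)
```

```bash
python3 -m creep '[[[0,0,-0.16,-0.025,-0.193,0.0,255],[0,0,-0.16,-0.025,-0.193,0.0,255],[0,0,-0.16,-0.025,-0.193,0.0,255],[0,0,-0.16,-0.025,-0.193,0.05,255],[0,0,-0.16,-0.025,-0.193,0.1,255],[0,0,-0.16,-0.025,-0.193,0.117,255],[0,0,-0.16,-0.025,-0.193,0.117,255],[0,0,-0.16,-0.025,-0.193,0.117,255]]]'; python3 -m creep '[[[0,0,0,0,0,0,80],[0,0,0,0,0,0,80],[0,0,0,0,0,0,80],[0,0,0,0,0,-0.05,80],[0,0,0,0,0,-0.11,40],[0,0,0,0,0,-0.16,0],[0,0,0,0,0,-0.16,0],[0,0,0,0,0,-0.16,0]]]'
python3 - <<'E'
from h import *
im=snap('wrist','w5');print(ctrl.get_obs()['joints'].round(3))
h=cv2.cvtColor(im,cv2.COLOR_RGB2HSV);cv2.imwrite('pics/c5.png',im[80:400,150:490,::-1])
E
```

```text
time: 8.22
tool_pos: [0.4964, 0.0422, -0.0187]
eef_rot: [-0.138, 0.99, -0.0, -0.0]
contact_force: [0.9, 0.2, -1.0]
width: 0.336
time: 9.22
tool_pos: [0.4963, 0.0424, 0.1415]
eef_rot: [-0.138, 0.99, 0.0, 0.0]
contact_force: [-0.9, -0.7, -1.1]
width: 1.0
[ 0.48   0.125 -0.467 -0.    -0.98  -1.774]
```

View pics/c5.png

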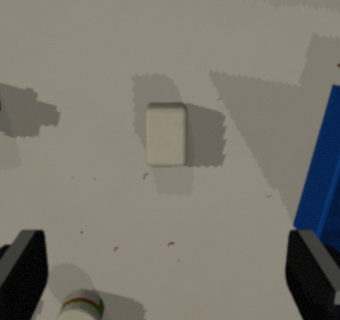

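The charger stands square on clear bench at about (316,214) in the full frame. I'll measure it and plan the end grip.

```bash
python3 - <<'E'
from h import *
h=cv2.cvtColor(cv2.imread('pics/w5.png'),cv2.COLOR_BGR2HSV)
g=cv2.imread('pics/w5.png').astype(int).mean(2)
print(g[175:255:3,316].round().astype(int).tolist());print(g[220,285:350:3].round().astype(int).tolist())
q=ray('w5',[(297,187),(336,187),(336,246),(297,246)],.026);print(q.round(4),q.mean(0).round(4),np.hypot(*(q[1]-q[0])[:2]),np.hypot(*(q[2]-q[1])[:2]))
v=q[2]-q[1];print(np.arctan2(v[1],v[0]))
x=q.mean(0)[:2]
print(to((*x,-.014),.276))
E
```

```text
[122, 121, 115, 79, 90, 124, 131, 132, 132, 132, 135, 134, 135, 135, 136, 136, 131, 133, 136, 135, 136, 135, 135, 121, 118, 126, 126]
[135, 135, 122, 119, 136, 136, 133, 136, 135, 134, 136, 133, 136, 136, 135, 134, 119, 83, 92, 94, 98, 98]
[[0.4784 0.0227 0.026 ]
 [0.4711 0.0485 0.026 ]
 [0.5124 0.0609 0.026 ]
 [0.52   0.0339 0.026 ]] [0.4955 0.0415 0.026 ] 0.026843238357285124 0.0430606620998829
0.2906168120670249
(array([  0.3,  -0.5, 154.8]), np.float64(-1.57))
```

```bash
python3 -m creep '[[[0,0,-0.18,0,0,0,0],[0,0,-0.36,0,0,0,0],[0,0,-0.54,0,0,0,0],[0,0,-0.72,0,0,0,0],[0,0,-0.9,0,0,0,0],[0,0,-1.08,0,0,0,0],[0,0,-1.26,0,0,0,0],[0,0,-1.44,0,0,0.02,0],[0,0,-1.57,0,0,0.05,0],[0,0,-1.57,0,0,0.1,0],[0,0,-1.57,0,0,0.14,0],[0,0,-1.57,0,0,0.157,0],[0,0,-1.57,0,0,0.157,0],[0,0,-1.57,0,0,0.157,255],[0,0,-1.57,0,0,0.157,255],[0,0,-1.57,0,0,0.157,255],[0,0,-1.57,0,0,0.157,255],[0,0,-1.57,0,0,0.157,255]]]'; python3 -m creep '[[[0,0,0,0,0,-0.04,255],[0,0,0,0,0,-0.1,255],[0,0,0,0,0,-0.1,255]]]'
python3 - <<'E'
from h import *
e=np.array([np.cos(-1.295),np.sin(-1.295)]);tr=np.array([.513,-.104]);cp=np.array([.535,-.1832])
# midpoint of gap measured from both ends
a=tr+e*44.5e-3;b=cp-e*39e-3;print(a,b);m=(a+b)/2
print(to((*m,.0838),.276),to((*m,-.016),.276))
print(ctrl.get_obs()['joints'].round(2))
E
```

```text
time: 11.52
tool_pos: [0.4974, 0.0427, -0.0142]
eef_rot: [0.798, -0.603, 0.001, -0.001]
contact_force: [-0.6, 0.4, 4.3]
width: 0.498
time: 11.9
tool_pos: [0.4999, 0.0437, 0.0898]
eef_rot: [0.798, -0.603, 0.003, -0.004]
contact_force: [0.7, 0.4, -0.9]
width: 0.498
[ 0.52511794 -0.14681829] [ 0.52437978 -0.14567386]
(array([189.5,  28.1,   5.5]), np.float64(0.001)) (array([189.6,  29.1, 105.3]), np.float64(0.001))
[ 0.48  0.18 -0.53  0.   -0.84 -0.2 ]
```

Gripped by the ends at 42 mm. The wrist camera should stay on the transformer side, away from the iron, so I'll turn half round while carrying.

```bash
python3 -m creep '[[[0,0,0.0,0.06,0.01,0,255],[0,0,0.1,0.12,0.02,0,255],[0,0,0.28,0.189,0.028,0,255],[0,0,0.46,0.189,0.028,0,255],[0,0,0.64,0.189,0.028,0,255],[0,0,0.82,0.189,0.028,0,255],[0,0,1.0,0.189,0.028,0,255],[0,0,1.18,0.189,0.028,0,255],[0,0,1.36,0.189,0.028,0,255],[0,0,1.54,0.189,0.028,0,255],[0,0,1.57,0.189,0.028,0,255]]]'; python3 -m creep '[[[0,0,0.18,0,0,0,255],[0,0,0.36,0,0,0,255],[0,0,0.54,0,0,0,255],[0,0,0.72,0,0,0,255],[0,0,0.9,0,0,0,255],[0,0,1.08,0,0,0,255],[0,0,1.26,0,0,0,255],[0,0,1.44,0,0,0,255],[0,0,1.57,0,0,0,255],[0,0,1.57,0,0,0,255],[0,0,1.57,0,0,0,255]]]'
python3 - <<'E'
from h import *
im=snap('wrist','w6');print(ctrl.get_obs()['joints'].round(2))
m=(.5247,-.1462);print(to((*m,-.015),.276));T=np.load('pics/w6.npz')['T'];print(T[:3,3])
E
```

```text
time: 13.28
tool_pos: [0.521, -0.1471, 0.0846]
eef_rot: [-0.138, 0.99, 0.0, 0.0]
contact_force: [0.9, 0.4, 0.4]
width: 0.504
time: 14.65
tool_pos: [0.5212, -0.1471, 0.0846]
eef_rot: [0.601, 0.799, 0.0, -0.0]
contact_force: [-0.2, -1.1, -0.4]
width: 0.5
[ 0.09  0.26 -0.45 -0.   -0.87 -2.95]
(array([-0.1,  3.6, 99.6]), np.float64(0.005))
[ 0.49922408 -0.07299042  0.24960167]
```

View pics/w6.png

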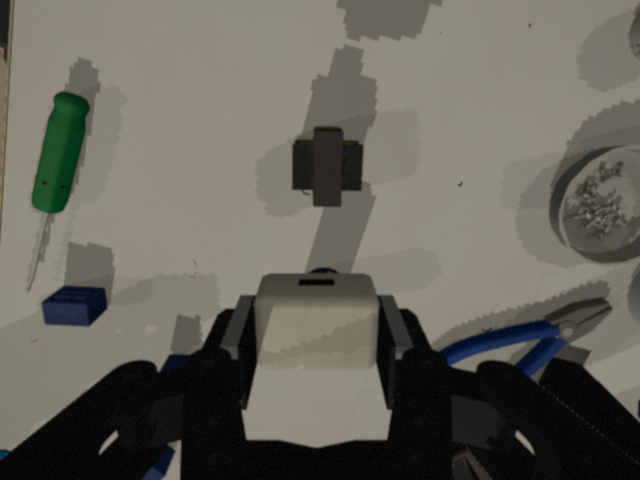

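The transformer's top spans (293-362,126-207), with its core centre at (328,166) and square with the tool. The charger is held square and the capacitor's rim just shows at (322,269). Refining the transformer's position.

```bash
python3 - <<'E'
from h import *
im=cv2.imread('pics/w6.png');g=im.mean(2)
m=(g[100:230,270:385]<72).astype(np.uint8);n,l,s,c=cv2.connectedComponentsWithStats(m);i=1+s[1:,4].argmax();print(s[i],c[i])
e=np.array([np.cos(-1.295),np.sin(-1.295)]);a=np.array([-e[1],e[0]])
q=ray('w6',[(328,126.5),(328,206.5),(293,166),(362,166)],.035);print(q.round(4))
tr=np.array([q[2:].mean(0)@np.array([1,0,0]),0]);tr=(q[0]+q[1])[:2]/2*0+q.mean(0)[:2];print('tr',tr)
print('capedge', ray('w6',(322,268),.048))
cp=np.array([.535,-.1832]);v=cp-tr;print(np.hypot(*v),np.arctan2(v[1],v[0]))
mid=(tr+e*.0445+cp-e*.039)/2;print(mid,to((*mid,-.015),.276))
# charger in hand: top near edge in the image
print(ray('w6',[(257,290),(378,290)],ctrl.get_obs()['tool_pos'][2]+.015+.026))
E
```

```text
[  22   26   71   81 4372] [57.11253431 65.16925892]
[[ 0.5083 -0.0828  0.035 ]
 [ 0.5201 -0.1225  0.035 ]
 [ 0.4965 -0.1069  0.035 ]
 [ 0.5309 -0.097   0.035 ]]
tr [ 0.51392582 -0.10230127]
capedge [[ 0.52531894 -0.15232331  0.048     ]]
0.08359859819240113 -1.3159592217596698
[ 0.52521177 -0.14539671] (array([ 0.5,  4.4, 99.6]), np.float64(0.005))
[[ 0.49689149 -0.13524506  0.12558889]
 [ 0.53521761 -0.12417399  0.12558889]]
```

```bash
python3 -m creep '[[[0,0,0.005,0,0.0044,0.0,255],[0,0,0.005,0,0.0044,0.04,255],[0,0,0.005,0,0.0044,0.08,255],[0,0,0.005,0,0.0044,0.092,255],[0,0,0.005,0,0.0044,0.098,255],[0,0,0.005,0,0.0044,0.0995,255],[0,0,0.005,0,0.0044,0.0995,255],[0,0,0.005,0,0.0044,0.0995,255]]]'; python3 -m creep '[[[0,0,0,0,0,0,200],[0,0,0,0,0,0,100],[0,0,0,0,0,0,60],[0,0,0,0,0,0,60],[0,0,0,0,0,-0.03,60],[0,0,0,0,0,-0.09,60],[0,0,0,0,0,-0.14,0],[0,0,0,0,0,-0.17,0],[0,0,0,0,0,-0.17,0]]]'
python3 - <<'E'
from h import *
o=ctrl.get_obs();print(o['joints'].round(2))
snap('wrist','w7');snap('scene','s7');snap('top','t7')
print(to((.4523,-.351,.13),1.03),to((.42,-.33,.2),1.03))
E
```

```text
time: 15.7
tool_pos: [0.5261, -0.1459, -0.014]
eef_rot: [0.604, 0.797, 0.001, 0.001]
contact_force: [-0.1, -1.0, -0.2]
width: 0.499
time: 16.82
tool_pos: [0.5271, -0.146, 0.1579]
eef_rot: [0.604, 0.797, 0.002, 0.002]
contact_force: [-0.7, 0.3, -0.1]
width: 0.999
[ 0.09  0.19 -0.35  0.   -1.03 -2.96]
(array([-178.1, -125. ,   24.3]), np.float64(-0.758)) (array([-149.2, -150.5,  -45.7]), np.float64(-0.758))
```

```bash
python3 -m creep '[[[0,0,-0.18,-0.04,-0.045,0,0],[0,0,-0.36,-0.08,-0.09,0,0],[0,0,-0.54,-0.13,-0.125,0,0],[0,0,-0.72,-0.178,-0.125,0,0],[0,0,-0.76,-0.178,-0.125,0.015,0],[0,0,-0.76,-0.178,-0.125,0.015,0],[0,0,-0.76,-0.178,-0.125,0.015,0]]]'
python3 - <<'E'
from h import *
im=snap('wrist','w8')
h=cv2.cvtColor(im,cv2.COLOR_RGB2HSV);m=cv2.inRange(h,(105,80,30),(130,255,255))
for c in cv2.findContours(m,0,1)[0]:
    if cv2.contourArea(c)>300:
        r=cv2.minAreaRect(c);q=ray('w8',cv2.boxPoints(r),.024);
        print(cv2.contourArea(c),np.round(r[0]),np.round(r[1]),round(r[2],1),q.mean(0).round(4),[(np.hypot(*(q[i+1]-q[i])[:2]).round(4),np.arctan2(*(q[i+1]-q[i])[[1,0]]).round(3)) for i in(0,1)])
c=im[80:340,170:480,::-1];c=cv2.resize(c,None,fx=1.2,fy=1.2)
t=cv2.imread('pics/t7.png')[205:305,320:450];t=cv2.resize(t,(400,c.shape[0]),interpolation=2)
cv2.imwrite('pics/c8.png',np.hstack([c,t]))
E
```

```text
time: 17.85
tool_pos: [0.4528, -0.3506, 0.1397]
eef_rot: [0.266, 0.964, -0.0, -0.001]
contact_force: [1.0, 0.2, 0.7]
width: 1.001
591.5 [ 18. 384.] [19. 44.] 48.5 [ 0.4481 -0.6303  0.024 ] [(np.float64(0.0432), np.float64(1.733)), (np.float64(0.0155), np.float64(-0.039))]
818.5 [606. 356.] [16. 69.] 82.3 [ 0.6667 -0.2139  0.024 ] [(np.float64(0.0524), np.float64(1.19)), (np.float64(0.0148), np.float64(-0.199))]
654.0 [104. 331.] [16. 54.] 56.3 [ 0.4458 -0.5382  0.024 ] [(np.float64(0.0466), np.float64(1.623)), (np.float64(0.0123), np.float64(-0.112))]
511.0 [616. 318.] [56. 13.] 22.4 [ 0.6383 -0.196   0.024 ] [(np.float64(0.0103), np.float64(2.435)), (np.float64(0.0466), np.float64(0.636))]
936.5 [314. 215.] [26. 37.] 90.0 [ 0.45   -0.3515  0.024 ] [(np.float64(0.0258), np.float64(1.031)), (np.float64(0.0189), np.float64(-0.527))]
1081.5 [415. 165.] [28. 41.] 46.3 [ 0.4551 -0.275   0.024 ] [(np.float64(0.0267), np.float64(1.82)), (np.float64(0.0194), np.float64(0.271))]
1430.0 [419.  38.] [45. 35.] 50.2 [ 0.386  -0.2376  0.024 ] [(np.float64(0.0198), np.float64(1.699)), (np.float64(0.0272), np.float64(0.249))]
```

View pics/c8.png

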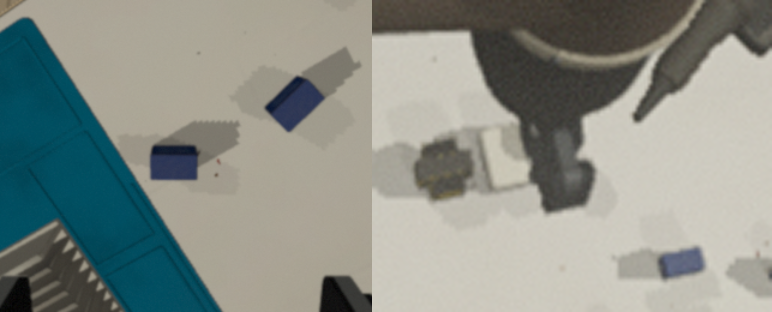

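The relay is square with the tool at (315,217) in the full frame. The top view shows the charger standing beside the transformer. Descending to take the relay by its ends.

```bash
python3 -m creep '[[[0,0,0,0,-0.002,0.06,80],[0,0,0,0,-0.002,0.11,80],[0,0,0,0,-0.002,0.14,80],[0,0,0,0,-0.002,0.157,80],[0,0,0,0,-0.002,0.157,80],[0,0,0,0,-0.002,0.157,255],[0,0,0,0,-0.002,0.157,255],[0,0,0,0,-0.002,0.157,255],[0,0,0,0,-0.002,0.157,255],[0,0,0,0,-0.002,0.157,255]]]'; python3 -m creep '[[[0,0,0,0,0,-0.03,255],[0,0,0,0,0,-0.08,255],[0,0,0,0,0,-0.09,255],[0,0,0,0,0,-0.09,255]]]'
python3 - <<'E'
from h import *
e=np.array([np.cos(-1.308),np.sin(-1.308)]);a=np.array([-e[1],e[0]])
cp=np.array([.535,-.1832]);tr=np.array([.5137,-.1027]);print(np.hypot(*(cp-tr)),np.arctan2(*(cp-tr)[::-1]))
tg=cp+e*.038;st=tg-a*.062;print('target',tg,'stage',st)
r1=np.array([.4565,-.274])-st;print('r1 along,across',r1@e,r1@a)
for f,n,uv in(('x','iron',(.541,-.228)),): print(n,(np.array(uv)-tg)@e,(np.array(uv)-tg)@a)
print(to((*st,.07),.263),to((*st,-.018),.263))
print('iron w7?',ctrl.get_obs()['joints'].round(2))
E
```

```text
time: 19.15
tool_pos: [0.4533, -0.3532, -0.0151]
eef_rot: [0.266, 0.964, -0.0, 0.002]
contact_force: [-0.5, 1.6, 7.3]
width: 0.311
time: 19.65
tool_pos: [0.4525, -0.3528, 0.0743]
eef_rot: [0.266, 0.964, 0.0, 0.001]
contact_force: [-0.5, 0.2, -1.0]
width: 0.304
0.08327028281445908 -1.3121278693581055
target [ 0.54487171 -0.21989536] stage [ 0.48500034 -0.23600184]
r1 along,across 0.029289714604967827 -0.03739307978114968
iron 0.006820587227281526 -0.005844224550926201
(array([ 32. , 116.9,   4.3]), np.float64(0.769)) (array([ 32.3, 116.9,  92.3]), np.float64(0.769))
iron w7? [-0.32  0.32 -0.39 -0.   -0.86 -1.79]
```

```bash
python3 -m creep '[[[0,0,0.18,0,0.02,0,255],[0,0,0.36,0.01,0.04,0,255],[0,0,0.54,0.02,0.06,0,255],[0,0,0.72,0.03,0.09,0,255],[0,0,0.77,0.032,0.117,0,255],[0,0,0.77,0.032,0.117,0,255],[0,0,0.77,0.032,0.117,0.04,255],[0,0,0.77,0.032,0.117,0.07,255],[0,0,0.77,0.032,0.117,0.084,255],[0,0,0.77,0.032,0.117,0.0885,255],[0,0,0.77,0.032,0.117,0.0885,255],[0,0,0.77,0.032,0.117,0.0885,255]]]'
python3 - <<'E'
from h import *
print(to((.485,-.236,-.015),.263),ctrl.get_obs()['joints'].round(2))
E
```

```text
time: 21.15
tool_pos: [0.4849, -0.2361, -0.0149]
eef_rot: [0.608, 0.794, 0.0, 0.0]
contact_force: [-0.1, -0.4, 0.3]
width: 0.311
(array([0.1, 0.1, 0.1]), np.float64(-0.0)) [-0.09  0.39 -0.55  0.   -0.63 -2.79]
```

Placed exactly at the stage. Release, lift, turn 90° and back off toward the robot.

```bash
python3 -m creep '[[[0,0,0,0,0,0,140],[0,0,0,0,0,0,140],[0,0,0,0,0,0,140],[0,0,0,0,0,-0.03,140],[0,0,0,0,-0.01,-0.09,160],[0,0,-0.18,0,-0.04,-0.11,255],[0,0,-0.36,0,-0.06,-0.11,255],[0,0,-0.54,0,-0.06,-0.11,255],[0,0,-0.72,0,-0.06,-0.11,255],[0,0,-0.9,0,-0.06,-0.11,255],[0,0,-1.08,0,-0.06,-0.11,255],[0,0,-1.26,0,-0.06,-0.11,255],[0,0,-1.44,0,-0.06,-0.11,255],[0,0,-1.574,0,-0.06,-0.11,255],[0,0,-1.574,0,-0.06,-0.11,255]]]'; python3 -m creep '[[[0,-0.18,0,0,0,0,255],[0,-0.36,0,0,0,0,255],[0,-0.5,0,0,0,0,255],[0,-0.5,0,0,0,0,255],[0,-0.5,0,0,0,0,255]]]'
python3 - <<'E'
from h import *
from scipy.spatial.transform import Rotation as R
e=np.array([np.cos(-1.308),np.sin(-1.308)]);a=np.array([-e[1],e[0]])
st=np.array([.485,-.236]);tg=np.array([.5449,-.2199])
print(R.from_quat(ctrl.get_obs()['eef_rot']).as_matrix().round(3))
for p,z in((st-a*.03,.05),(st-a*.026,-.011),(tg-a*.0129,-.011)): print(to((*p,z)))
snap('wrist','w9')
print(ctrl.get_obs()['joints'].round(2))
im=cv2.imread('pics/w9.png');h=cv2.cvtColor(im,cv2.COLOR_BGR2HSV);m=cv2.inRange(h,(105,80,30),(130,255,255))
for c in cv2.findContours(m,0,1)[0]:
    if cv2.contourArea(c)>300:
        r=cv2.minAreaRect(c);print(cv2.contourArea(c),r,ray('w9',r[0],.02).round(3))
E
```

```text
time: 23.02
tool_pos: [0.4265, -0.2514, 0.0946]
eef_rot: [-0.132, 0.991, 0.0, 0.0]
contact_force: [-0.6, 0.6, -0.5]
width: 0.003
time: 23.65
tool_pos: [0.4265, -0.2524, 0.0949]
eef_rot: [-0.127, 0.961, 0.033, 0.245]
contact_force: [0.0, -0.3, 0.2]
width: -0.003
[[-0.848 -0.26   0.462]
 [-0.228  0.966  0.125]
 [-0.478  0.001 -0.878]]
(array([-5.6,  0.6, 54.1]), 0)
(array([ 20.1,   0.6, 109.6]), 0)
(array([-45.9,   0.6, 145.5]), 0)
[-0.46  0.06 -0.57 -0.57 -0.63 -0.44]
397.0 ((608.26318359375, 415.4168395996094), (8.88337516784668, 66.70059967041016), 72.47443389892578) [[0.68  0.174 0.02 ]]
1032.0 ((317.9999694824219, 242.5), (21.999996185302734, 48.99999237060547), 0.0) [[ 0.476 -0.239  0.02 ]]
1793.0 ((270.0, 204.5), (41.0, 46.0), 90.0) [[ 0.451 -0.275  0.02 ]]
2223.0 ((372.2232971191406, 118.62876892089844), (36.90138626098633, 69.77240753173828), 6.009005546569824) [[ 0.381 -0.237  0.02 ]]
```

The relay stands aligned at (318,242). Lowering the leaned, closed fingers behind it.

```bash
python3 -m creep '[[[0,0,0,0.01,0.0006,0.04,255],[0,0,0,0.018,0.0006,0.08,255],[0,0,0,0.02,0.0006,0.1,255],[0,0,0,0.02,0.0006,0.109,255],[0,0,0,0.02,0.0006,0.109,255],[0,0,0,0.02,0.0006,0.109,255]]]'
python3 - <<'E'
from h import *
tg=np.array([.5449,-.2199]);a=np.array([.9657,.2598])
for d in (.035,.0129):print(to((*(tg-a*d),-.0105)))
E
```

```text
time: 24.45
tool_pos: [0.4602, -0.2417, -0.0098]
eef_rot: [-0.129, 0.96, 0.033, 0.246]
contact_force: [-0.2, 0.3, -0.3]
width: 0.0
(array([-45.6,  -1.1,  25.8]), 0)
(array([-65. ,  -1.2,  36.4]), 0)
```

```bash
python3 -m creep '[[[0,0,0,-0.008,-0.0011,0.0045,255],[0,0,0,-0.016,-0.0011,0.009,255],[0,0,0,-0.024,-0.0011,0.0135,255],[0,0,0,-0.032,-0.0011,0.018,255],[0,0,0,-0.04,-0.0011,0.0225,255],[0,0,0,-0.048,-0.0011,0.027,255],[0,0,0,-0.055,-0.0011,0.031,255],[0,0,0,-0.0595,-0.0011,0.0335,255],[0,0,0,-0.0595,-0.0011,0.0335,255]]]'
python3 - <<'E'
from h import *
snap('wrist','w10');snap('top','t10');snap('scene','s10')
for f in('w10','t10','s10'):
    im=cv2.imread(f'pics/{f}.png');h=cv2.cvtColor(im,cv2.COLOR_BGR2HSV);m=cv2.inRange(h,(103,70,25),(130,255,255))
    for c in cv2.findContours(m,0,1)[0]:
        if cv2.contourArea(c)>(300 if f[0]=='w' else 60):
            r=cv2.minAreaRect(c);p=ray(f,r[0],.018)[0]
            if .3<p[0]<.62 and -.4<p[1]<0:print(f,cv2.contourArea(c),np.round(r[0],1),np.round(r[1],1),round(r[2],1),p.round(3),cv2.boundingRect(c))
a=cv2.imread('pics/w10.png')[60:360,150:490]
b=cv2.resize(cv2.imread('pics/s10.png')[235:335,300:450],(450,300),interpolation=2);cv2.imwrite('pics/c10.png',np.hstack([a,b]))
E
```

```text
time: 25.58
tool_pos: [0.5263, -0.2247, -0.0116]
eef_rot: [-0.129, 0.96, 0.033, 0.245]
contact_force: [-0.3, -0.4, -0.3]
width: -0.0
w10 438.0 [316.5 431. ] [34. 19.] 90.0 [ 0.613 -0.202  0.018] (307, 414, 20, 35)
w10 864.5 [395.5 344.8] [32.7 50.8] 33.7 [ 0.513 -0.198  0.018] (370, 322, 48, 44)
w10 11690.5 [198. 185.] [100. 132.] 90.0 [ 0.453 -0.275  0.018] (132, 135, 133, 101)
w10 968.5 [484.   6.] [ 12. 102.] 90.0 [ 0.4   -0.23   0.018] (433, 0, 103, 13)
s10 222.5 [366.1 361.7] [11.5 23.4] 15.9 [ 0.383 -0.235  0.018] (359, 350, 15, 25)
s10 251.0 [409.5 341.3] [17.3 16.5] 11.3 [ 0.455 -0.274  0.018] (400, 332, 20, 20)
```

```bash
python3 -m creep '[[[0,0,0,0.045,0,-0.025,255],[0,0,0,0.052,0,-0.055,255],[0,0,0,0.02,0,-0.115,255],[0,0,0,0.012,0,-0.12,255],[0,0,0,0.012,0,-0.12,255]]]'
python3 - <<'E'
from h import *
snap('wrist','w11')
im=cv2.imread('pics/w11.png');h=cv2.cvtColor(im,cv2.COLOR_BGR2HSV);m=cv2.inRange(h,(103,70,25),(130,255,255))
for c in cv2.findContours(m,0,1)[0]:
    if cv2.contourArea(c)>250:
        r=cv2.minAreaRect(c);p=ray('w11',r[0],.018)[0]
        if .3<p[0]<.64 and -.4<p[1]<0:print(cv2.contourArea(c),np.round(r[0],1),np.round(r[1],1),round(r[2],1),p.round(3),cv2.boundingRect(c))
a=im[130:430,150:550]
cv2.imwrite('pics/c11.png',cv2.resize(a,(800,600),interpolation=2));print(ctrl.get_obs()['tool_pos'])
E
```

```text
time: 26.35
tool_pos: [0.461, -0.2429, 0.0898]
eef_rot: [-0.129, 0.96, 0.032, 0.247]
contact_force: [0.3, -0.2, -0.4]
width: -0.004
370.0 [258.5 337.2] [33.1 13.3] 37.4 [ 0.638 -0.247  0.018] (245, 324, 29, 29)
1282.0 [370.5 279.9] [60.5 41.9] 86.9 [ 0.536 -0.184  0.018] (349, 250, 45, 61)
973.0 [318.5 265.5] [47. 21.] 90.0 [ 0.53  -0.224  0.018] (308, 242, 22, 48)
2318.0 [263.  161.5] [47. 54.] 90.0 [ 0.454 -0.275  0.018] (236, 138, 55, 48)
3203.0 [382.1  52.3] [43.8 83.4] 6.3 [ 0.383 -0.236  0.018] (359, 11, 48, 83)
[ 0.46028634 -0.24251954  0.08836646]
```

View pics/c11.png

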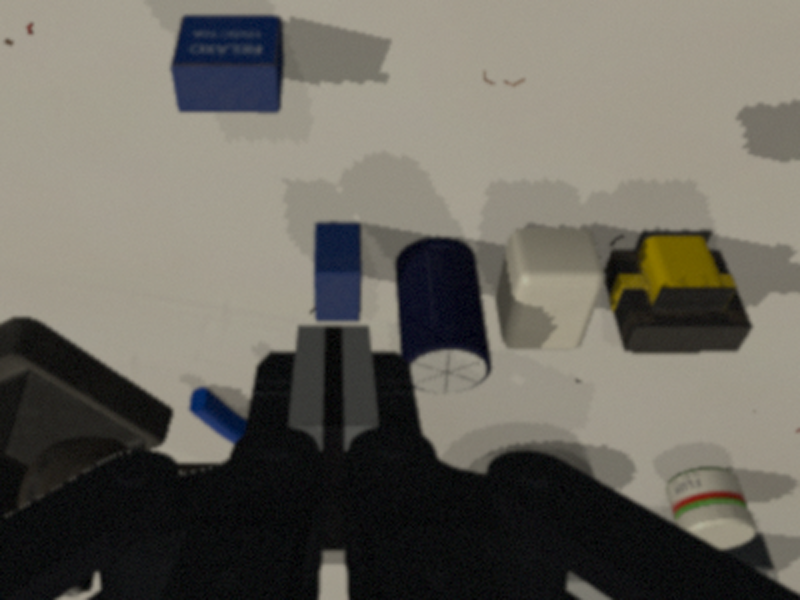

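The view shows all four pieces standing. The relay is clear and square at about (319,266), with its near foot edge at v=241.5 and its top face at v 258-290. The capacitor top is at (375,314). The charger stands clear of both neighbours, at (405-449,265-303).

```bash
python3 - <<'E'
from h import *
P=lambda u,v,z: ray('w11',(150+u/2,130+v/2),z)[0]
e=np.array([np.cos(-1.31),np.sin(-1.31)]);a=np.array([-e[1],e[0]]);tr=np.array([.5137,-.1027])
def sh(n,p): d=p[:2]-tr; print(n,p[:2].round(4),'along',(d@e*1e3).round(1),'across',(d@a*1e3).round(1))
sh('relay foot near',P(338,223,0));sh('relay topnear',P(338,257,.024));sh('relay topfar',P(338,320,.024))
sh('relay L',P(316,258,.024));sh('relay R',P(360,258,.024));sh('relay FL',P(317,320,.024));sh('relay FR',P(360,320,.024))
sh('cap top',P(450,369,.048));sh('capL',P(412,369,.048));sh('capR',P(489,369,.048));sh('cap basenear',P(436,238,0))
sh('chg foot near',P(552,226,0));sh('chg far top',P(543,347,.026));sh('chg Lfar',P(501,347,.026));sh('chg Rfar',P(583,347,.026))
sh('tr topfar',P(687,351,.035));sh('tr L',P(627,351,.03));sh('tr R',P(748,351,.03))
E
```

```text
relay foot near [ 0.5255 -0.2245] along 120.7 across -20.0
relay topnear [ 0.516  -0.2272] along 120.9 across -29.9
relay topfar [ 0.5495 -0.2179] along 120.5 across 4.8
relay L [ 0.5184 -0.2339] along 128.0 across -29.3
relay R [ 0.5146 -0.2202] along 113.7 across -29.5
relay FL [ 0.5514 -0.2251] along 128.0 across 4.9
relay FR [ 0.5474 -0.2104] along 112.7 across 4.8
cap top [ 0.5339 -0.1839] along 83.7 across -1.4
capL [ 0.5372 -0.196 ] along 96.2 across -1.3
capR [ 0.5305 -0.1715] along 70.8 across -1.5
cap basenear [ 0.5239 -0.1883] along 85.3 across -12.2
chg foot near [ 0.507  -0.1509] along 44.8 across -18.9
chg far top [ 0.543  -0.1419] along 45.5 across 18.2
chg Lfar [ 0.5471 -0.1567] along 60.8 across 18.4
chg Rfar [ 0.5392 -0.1278] along 30.9 across 18.1
tr topfar [ 0.5201 -0.1   ] along -1.0 across 6.9
tr L [ 0.5321 -0.1151] along 16.7 across 14.6
tr R [ 0.5206 -0.0733] along -26.7 across 14.2
```

The relay is about 6-7 mm short across the row, as planned, and 37 mm from the capacitor axis along it. Now the final short push, then withdraw.

```bash
python3 -m creep '[[[0,0,0,0.03,0,0.04,255],[0,0,0,0.04,0,0.065,255],[0,0,0,0.033,0,0.095,255],[0,0,0,0.01,0,0.108,255],[0,0,0,-0.004,0,0.1155,255],[0,0,0,-0.01,0,0.119,255],[0,0,0,-0.014,0,0.121,255],[0,0,0,-0.0175,0,0.123,255],[0,0,0,-0.0175,0,0.123,255],[0,0,0,-0.0175,0,0.123,255]]]'; python3 -m creep '[[[0,0,0,0.045,0,-0.025,255],[0,0,0,0.057,0,-0.055,255],[0,0,0,0.027,0,-0.115,255],[0,0,0,0.0175,0,-0.123,255],[0,0,0,0.0175,0,-0.123,255]]]'
python3 - <<'E'
from h import *
snap('wrist','w12');im=cv2.imread('pics/w12.png')
e=np.array([np.cos(-1.31),np.sin(-1.31)]);a=np.array([-e[1],e[0]]);tr=np.array([.5137,-.1027])
for f in('w11','w12'):
    h=cv2.cvtColor(cv2.imread(f'pics/{f}.png'),cv2.COLOR_BGR2HSV);m=cv2.inRange(h,(103,70,25),(130,255,255))
    for c in cv2.findContours(m,0,1)[0]:
        b=cv2.boundingRect(c)
        if cv2.contourArea(c)>250 and 290<b[0]<400 and b[1]>200:
            q=ray(f,(b[0]+b[2]/2,b[1]),0)[0];d=q[:2]-tr;print(f,b,cv2.minAreaRect(c)[2],(d@e*1e3).round(1),(d@a*1e3).round(1))
print(ctrl.get_obs()['tool_pos'])
E
```

```text
time: 27.65
tool_pos: [0.5318, -0.2233, -0.0114]
eef_rot: [-0.128, 0.96, 0.033, 0.245]
contact_force: [0.0, 0.3, 0.7]
width: -0.005
time: 28.28
tool_pos: [0.4612, -0.243, 0.0902]
eef_rot: [-0.129, 0.96, 0.032, 0.247]
contact_force: [-0.2, 0.1, -0.5]
width: -0.003
w11 (349, 250, 45, 61) 86.90594482421875 82.7 -11.1
w11 (308, 242, 22, 48) 90.0 120.7 -19.4
w12 (349, 249, 45, 62) 86.98721313476562 82.9 -11.5
w12 (308, 246, 22, 48) 90.0 120.8 -14.4
[ 0.4604399  -0.24256729  0.08875612]
```

About 2 mm is left by the mean of the foot and far-top readings, so one more small nudge.

```bash
python3 -m creep '[[[0,0,0,0.03,0,0.04,255],[0,0,0,0.04,0,0.065,255],[0,0,0,0.033,0,0.095,255],[0,0,0,0.005,0,0.111,255],[0,0,0,-0.01,0,0.119,255],[0,0,0,-0.0155,0,0.122,255],[0,0,0,-0.0193,0,0.124,255],[0,0,0,-0.0193,0,0.124,255],[0,0,0,-0.0193,0,0.124,255]]]'; python3 -m creep '[[[0,0,0,0.045,0,-0.025,255],[0,0,0,0.057,0,-0.055,255],[0,0,0,0.027,0,-0.115,255],[0,0,0,0.0193,0,-0.124,255],[0,0,0,0.0193,0,-0.124,255]]]'
python3 - <<'E'
from h import *
snap('wrist','w13')
e=np.array([np.cos(-1.31),np.sin(-1.31)]);a=np.array([-e[1],e[0]]);tr=np.array([.5137,-.1027])
for f in('w13',):
    h=cv2.cvtColor(cv2.imread(f'pics/{f}.png'),cv2.COLOR_BGR2HSV);m=cv2.inRange(h,(103,70,25),(130,255,255))
    for c in cv2.findContours(m,0,1)[0]:
        b=cv2.boundingRect(c)
        if cv2.contourArea(c)>250 and 290<b[0]<400 and b[1]>200:
            for v,z in((b[1],0),(b[1]+b[3],.024)):
                q=ray(f,(b[0]+b[2]/2,v),z)[0];d=q[:2]-tr;print(f,b,cv2.minAreaRect(c)[2],(d@e*1e3).round(1),(d@a*1e3).round(1))
print(to((.43,-.1,.25)))
E
```

```text
time: 29.45
tool_pos: [0.5336, -0.2228, -0.0115]
eef_rot: [-0.128, 0.96, 0.033, 0.245]
contact_force: [-0.5, -0.2, -0.1]
width: -0.002
time: 30.08
tool_pos: [0.4609, -0.2431, 0.0902]
eef_rot: [-0.129, 0.96, 0.032, 0.247]
contact_force: [-1.0, -0.0, -0.8]
width: 0.002
w13 (349, 249, 45, 62) 87.0643310546875 82.9 -11.7
w13 (349, 249, 45, 62) 87.0643310546875 80.6 32.3
w13 (307, 248, 22, 46) 90.0 121.6 -12.5
w13 (307, 248, 22, 46) 90.0 121.4 10.4
(array([ -84.8,  145.5, -137.5]), 0)
```

The relay reads centred to about 1 mm. Next is the lid: straighten the tool, rise and go behind the upright lid, beside the knob.

```bash
python3 -m creep '[[[0,0.17,0,-0.03,0.02,-0.06,255],[0,0.34,0,-0.06,0.06,-0.1,255],[0,0.5,0,-0.085,0.1,-0.1375,255],[0,0.5,0,-0.085,0.145,-0.1375,255],[0,0.5,0,-0.085,0.145,-0.1375,255],[0,0.5,0,-0.085,0.145,-0.1375,255],[0,0.5,0,-0.085,0.145,-0.1375,255]]]'
python3 - <<'E'
from h import *
print(to((.595,.195,.20),1.686),ctrl.get_obs()['joints'].round(2))
for uv in((78,102),(250,112),(400,126)): print(ray('t0',uv,.33).round(3))
E
```

```text
time: 31.0
tool_pos: [0.4301, -0.1008, 0.2481]
eef_rot: [-0.133, 0.991, 0.0, -0.001]
contact_force: [-0.7, 0.2, -0.2]
width: -0.004
(array([-237. ,  242. ,   47.8]), np.float64(0.151)) [ 0.22 -0.06 -0.4  -0.   -1.23 -1.52]
[[0.707 0.375 0.33 ]]
[[0.704 0.078 0.33 ]]
[[ 0.692 -0.179  0.33 ]]
```

```bash
python3 -m creep '[[[0,0,0.15,-0.237,0.242,0.0,255],[0,0,0.15,-0.237,0.242,0.0,255],[0,0,0.15,-0.237,0.242,0.0,255],[0,0,0.15,-0.237,0.242,0.0,255],[0,0,0.15,-0.237,0.242,0.0,255],[0,0,0.15,-0.237,0.242,0.048,255],[0,0,0.15,-0.237,0.242,0.048,255],[0,0,0.15,-0.237,0.242,0.048,255]]]'
python3 - <<'E'
from h import *
snap('wrist','w14')
print(to((.595,.195,.10),1.686),ctrl.get_obs()['joints'].round(2))
b=np.array([.9936,.1128]);y=np.array([-.1128,.9936]);H=np.array([.5355,.2335])
o=ctrl.get_obs()['tool_pos'];d=o[:2]-H;print('from hinge bx,by',d@b,d@y)
E
```

```text
time: 32.0
tool_pos: [0.5961, 0.1937, 0.2008]
eef_rot: [-0.057, 0.998, -0.001, -0.001]
contact_force: [0.0, 0.3, 0.8]
width: -0.0
(array([  1.3,   1.3, 102. ]), np.float64(-0.001)) [ 0.63  0.28 -0.11  0.   -1.18 -2.08]
from hinge bx,by 0.05602652030152032 -0.04626414009709994
```

```bash
python3 -m creep '[[[0,0,0,0,0,0.05,255],[0,0,0,0,0,0.1,255],[0,0,0,0,0,0.1,255]]]'; python3 -m creep '[[[0,0,0,0.02,0,-0.004,255],[0,0,0,0.039,0,-0.006,255],[0,0,0,0.05,0,-0.006,255],[0,0,0,0.061,0,-0.005,255],[0,0,0,0.072,0,-0.002,255],[0,0,0,0.082,0,0.002,255],[0,0,0,0.092,0,0.008,255],[0,0,0,0.101,0,0.014,255],[0,0,0,0.109,0,0.022,255],[0,0,0,0.116,0,0.031,255],[0,0,0,0.116,0,0.031,255]]]'
python3 - <<'E'
from h import *
snap('scene','s14');snap('top','t14')
g=cv2.cvtColor(cv2.imread('pics/t14.png'),cv2.COLOR_BGR2GRAY)
print(g[200:310:8,140:240:8])
E
```

```text
time: 32.42
tool_pos: [0.594, 0.1931, 0.0997]
eef_rot: [-0.057, 0.998, -0.001, -0.002]
contact_force: [-0.2, 0.1, 0.6]
width: -0.001
time: 33.8
tool_pos: [0.4793, 0.1812, 0.0694]
eef_rot: [-0.058, 0.998, -0.001, -0.001]
contact_force: [-0.0, 0.1, 0.5]
width: -0.0
[[ 19  47  53  51  77  58 121 147 163 165 164 164 163]
 [ 48  51  51  50  71  58  59 164 161 161 164 164 166]
 [ 49  47  51  56  74  54  61 113 158 160 164 166 167]
 [ 45  51  80  71  58  61  59  92 143 157 162 166 165]
 [ 49  54  73  52  59  59  63  92  53 158 165 165 166]
 [ 47  47  47  53  53  53 107  47  55  84  73 165 166]
 [ 59  62  58  45  50 101  56  45  52  58  79 110 156]
 [ 61  55 107 110  73  37  42  51  49  46  67 106 156]
 [ 56 132  63  66  39  40  40  53  62  79  75 153 153]
 [123 111  83  80  81  83  71  75  74  79  76 154 155]
 [122  78  86  83  81  83  74  70  61  61  77 153 153]
 [118 119  78  67  73  68  72  70  64  70  73 155 151]
 [156 153 146 128 153 152 150 150 153 152 151 153 155]
 [154 154 157 165 153 152 154 151 153 153 152 154 156]]
```

```bash
python3 -m creep '[[[0,0,0,0.005,0,0.01,255],[0,0,0,0.0095,0,0.02,255],[0,0,0,0.012,0,0.03,255],[0,0,0,0.014,0,0.037,255],[0,0,0,0.014,0,0.0405,255],[0,0,0,0.014,0,0.0405,255]]]'
python3 -m creep '[[[0,0,0,0.0,0,0.0015,255],[0,0,0,0.0,0,0.003,255],[0,0,0,0.0,0,0.003,255]]]'
```

```text
time: 34.65
tool_pos: [0.4665, 0.18, 0.0296]
eef_rot: [-0.058, 0.998, -0.0, -0.0]
contact_force: [-0.5, 0.6, 0.9]
width: 0.001
time: 35.02
tool_pos: [0.4668, 0.1803, 0.0278]
eef_rot: [-0.058, 0.998, 0.0, 0.0]
contact_force: [-2.8, -0.2, 8.1]
width: 0.002
```

```bash
python3 -m creep '[[[0,0,0,0.0,0,0.002,255],[0,0,0,0.0,0,0.002,255],[0,0,0,0.0,0,0.002,255]]]'
python3 -m creep '[[[0,0,0,0,0,-0.04,255],[0,0,0,0,0,-0.1,255],[0,0,0,0,0,-0.16,255],[0,0,0,0.0,-0.06,-0.2,255],[0,0,0,0,-0.12,-0.2,255],[0,0,0,0,-0.18,-0.2,255],[0,0,0,0,-0.24,-0.2,255],[0,0,0,0,-0.24,-0.2,255],[0,0,0,0,-0.24,-0.2,255]]]'
python3 - <<'E'
from h import *
snap('wrist','w15');snap('scene','s15');snap('top','t15')
# lid in top & scene: near-left/right corners of dark grey plate
for f,roi in(('t15',(130,200,130,120)),('s15',(110,150,130,130))):
    x,y,w,hh=roi;im=cv2.imread(f'pics/{f}.png')[y:y+hh,x:x+w];h=cv2.cvtColor(im,cv2.COLOR_BGR2HSV)
    m=((h[...,1]<70)&(h[...,2]<125)&(h[...,2]>35)).astype(np.uint8)
    b=cv2.inRange(h,(105,120,40),(125,255,255));print(f,'blue px',cv2.countNonZero(b))
    n,l,s,c=cv2.connectedComponentsWithStats(m);i=1+s[1:,4].argmax();print(s[i]+np.array([x,y,0,0,0]))
    k=(l==i).astype(np.uint8);ct=max(cv2.findContours(k,0,1)[0],key=cv2.contourArea);print((cv2.boxPoints(cv2.minAreaRect(ct))+[x,y]).round().tolist())
    p=cv2.approxPolyDP(ct,5,True)[:,0]+[x,y];print(p.tolist(),ray(f,p,.05).round(3)[:,:2].tolist())
E
```

```text
time: 35.4
tool_pos: [0.4669, 0.1803, 0.0275]
eef_rot: [-0.058, 0.998, 0.0, 0.001]
contact_force: [-10.0, -2.2, 29.8]
width: -0.006
time: 36.52
tool_pos: [0.4942, -0.0585, 0.2249]
eef_rot: [-0.057, 0.998, 0.0, 0.0]
contact_force: [0.4, -0.1, 1.1]
width: -0.001
t15 blue px 75
[ 130  200  130  120 5663]
[[130.0, 200.0], [259.0, 200.0], [259.0, 319.0], [130.0, 319.0]]
[[130, 208], [136, 226], [139, 220], [149, 232], [156, 222], [156, 231], [161, 220], [169, 222], [158, 218], [163, 208], [170, 219], [182, 211], [187, 224], [180, 231], [172, 220], [164, 229], [177, 224], [187, 232], [163, 245], [177, 241], [178, 254], [190, 249], [187, 258], [166, 262], [180, 279], [172, 284], [178, 280], [179, 290], [189, 286], [178, 294], [191, 295], [177, 296], [182, 304], [174, 307], [189, 311], [181, 319], [178, 310], [179, 316], [171, 314], [222, 319], [213, 290], [221, 288], [219, 250], [228, 241], [259, 235], [259, 200], [206, 200], [221, 248], [207, 241], [209, 227], [203, 230], [195, 200], [159, 200], [159, 206], [153, 200], [151, 207], [133, 208], [134, 214]] [[0.596, 0.363], [0.557, 0.345], [0
[... 757 characters left out ...]
 0.201], [0.622, 0.224], [0.618, 0.302], [0.604, 0.301], [0.617, 0.315], [0.601, 0.318], [0.597, 0.357], [0.583, 0.353]]
s15 blue px 1794
[ 110  150  123   99 8340]
[[110.0, 150.0], [232.0, 150.0], [232.0, 248.0], [110.0, 248.0]]
[[110, 150], [110, 237], [132, 225], [128, 236], [188, 248], [221, 220], [168, 204], [211, 179], [210, 188], [228, 189], [224, 172], [232, 167], [231, 150], [222, 150], [220, 190], [212, 187], [208, 150]] [[0.663, 0.634], [0.383, 0.3], [0.435, 0.299], [0.403, 0.274], [0.433, 0.151], [0.542, 0.164], [0.533, 0.3], [0.672, 0.302], [0.636, 0.274], [0.654, 0.237], [0.718, 0.301], [0.75, 0.302], [0.831, 0.37], [0.818, 0.39], [0.641, 0.249], [0.643, 0.273], [0.798, 0.421]]
```

The lid met a hard stop at its shut height: the tip read 0.050 m, and force rose from 8 to 30 N within 0.3 mm. Its corners in the scene view match the shut plane. One last numeric look at the row before handing in.

```bash
python3 - <<'E'
from h import *
e=np.array([np.cos(-1.31),np.sin(-1.31)]);a=np.array([-e[1],e[0]]);tr=np.array([.5137,-.1027])
for f,A in(('w15',200),('s15',60)):
    h=cv2.cvtColor(cv2.imread(f'pics/{f}.png'),cv2.COLOR_BGR2HSV);m=cv2.inRange(h,(103,70,20),(130,255,255))
    for c in cv2.findContours(m,0,1)[0]:
        if cv2.contourArea(c)>A:
            r=cv2.minAreaRect(c);p=ray(f,r[0],.02)[0]
            if .35<p[0]<.62 and -.4<p[1]<-.05:d=p[:2]-tr;print(f,np.round(r[0]),np.round(r[1]),round(r[2]),p.round(3)[:2],'along',(d@e*1e3).round(1),'across',(d@a*1e3).round(1))
ctrl.finish_job()
E
```

```text
w15 [143. 223.] [32. 26.] 73 [ 0.542 -0.217] along 117.4 across -2.3
w15 [ 79. 122.] [18. 44.] 81 [ 0.457 -0.27 ] along 147.4 across -98.1
w15 [122.  38.] [43. 28.] 77 [ 0.386 -0.232] along 91.7 across -157.0
s15 [366. 362.] [11. 23.] 14 [ 0.381 -0.235] along 94.2 across -162.2
s15 [410. 341.] [17. 16.] 11 [ 0.453 -0.275] along 150.4 across -103.2
s15 [398. 298.] [ 9. 19.] 9 [ 0.538 -0.221] along 120.7 across -6.9
s15 [378. 292.] [15. 22.] 6 [ 0.535 -0.185] along 84.5 across -1.0
the job is handed in; nothing more can be done
```

The job is handed in at about 36.5 s on the robot's clock, and by my checks everything asked for was done. The interface reports no verdict.

**What I did**
- **Charger:** I took it out of the box by its sides and set it on clear bench. I then re-gripped it by its two ends and stood it in the gap, long side across the row.
- **Relay:** I took the rightmost look-alike by its ends. The soldering iron's tip hung at about 9 cm, right over the relay's place. So I set the relay down short of it and slid it in along its length with the closed, leaned fingers.
- **Lid:** I swung it over from behind with the closed fingers and pressed it down.

**Last checks**
- **Charger:** it stands clear on both sides, about 10 mm from the transformer and 8 mm from the capacitor. That is about 1 mm off the middle.
- **Relay:** it stood square in the last close view and was about 1–2 mm off the row line. The gap to the capacitor is about 14–15 mm.
- **Lid:** it met a hard stop at the shut height, and its corners match the shut lid in the scene view.
- **Bystanders:** the capacitor and the other two relay look-alikes read the same as before. I did not re-measure the jars, dish or side cutter.

**What failed or disagreed**
- **Missed first grasp:** the fingers closed on top of the charger because their ends sit about 22 mm short of the reported tool point. It did no harm, and I corrected for it afterwards.
- **Relay position:** the views differ by a few millimetres. The last readings across the row were −2 mm from the wrist camera and −7 mm from the scene camera. I judged the scene reading less reliable, because it takes the middle of the outline, side face included.
- **Top view:** the arm blocked the final top view of the lid.

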